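# Hang the plate gripper beside the turner on one hook

## Robot

A 6-joint arm with a two-finger parallel gripper is mounted at the origin on the work surface. World frame = base frame: x ahead of the robot, y to its left, z up, the work surface at z = 0. Lengths are in mm, angles in degrees, forces in N, time in s.
With the tool pointing down it reaches from about 300 to 850 mm from the base axis. Payload 4.2 kg.
Tool frame: the origin (TCP) lies between the finger pads; the fingertips stand 8 mm ahead of it and the grasp point (between the pads) lies 11 mm behind it; x points along the fingers, y is the direction in which the jaws open and shut, and the axes are right-handed (so a half turn about x gives the same grasp; the last joint's range is limited). The gripper opens to 91 mm and grips with 3 to 60 N. Pads are 32 mm wide; open, the fingers measure 118 mm over their backs; the gripper's body (76 mm by 178 mm) begins 60 mm behind the grasp point.
Start: joints at [-73.453, 18.312, 89.639, -0, 72.044, -1.146], TCP at [174.754, -547.817, 221.976] pointing down, gripper open.
Joint ranges: [-177.97, 177.97], [-48.28, 115.42], [12.27, 149.76], [-77.06, 257.06], [2.81, 150.46], [-146.56, 146.56]. Speed limits (degrees/s): [147.25, 147.25, 180, 180, 180, 180].

## Interface

Orientations are given as [roll, pitch, yaw] about the fixed x, y, z axes, in that order (R = Rz(yaw) Ry(pitch) Rx(roll)).
In Python, from workcell import env gives the robot as it stands.
- The arm moves only by the tool arm_command, never from a script. Its arguments are lists of equal length, an entry for each row: "slide": the shift along the tool's x, y, z in cm, a list of three; "turn": the turn, a rotation vector about the tool's x, y, z in rad, a list of three; "grip": the closure in counts, from 0 (fully open) to 255 (shut). A call has 1 to 20 rows; each row is the pose to reach, as a shift and turn from the pose commanded when the call began, along the tool's axes at that moment; what a row does not reach only later rows make up. A row lasts 1/12 s, in which the tool goes at most 41.7 mm and 7.16 degrees, less where a joint would pass 70% of its speed; a pose out of reach is approached as far as the arm can. A call with a gripper value outside its range is refused whole. The fingers move at their own pace and stop on an object; "newtons" is the grip in N (left out, the last holds). Time passes only in rows, so rows that repeat a pose let the fingers close. It gives the time, the measured TCP pose, the force and the opening at its end, in the units of the state.
- env.state(): the state, without advancing time (a new reading comes with each control period).
- env.grab_frame(name): name is "side" or "top"; returns (picture, depth): 384x512x3 uint8, red, green, blue; 384x512 float32, mm along the optical axis (not along the pixel's ray), 0 where there is no reading.
- env.calibration(name): a dict with "K" (3x3 intrinsics, pixels), "camera_from_world" (4x4, takes a point from world to camera coordinates). Camera axes: x right, y up, looking along -z (the intrinsics and any distortion apply to the point x, -y, -z); pixel columns grow to the right and rows downward; lengths in mm; the calibration is good to about 2 mm. A picture is of the moment at which its call begins. calibration takes no time and is no camera call.
- env.job_done(): hands the job in, once; it reports no verdict.
Trained networks look in the newest picture that a camera, given by its name, has taken for a name from the list of things; names that differ only in an ending like _2 or _b are one class to them, and where a whole thing is asked for, a point or a joint stands for the part that bears it (a point fixed in the world has none). Each returns a list of dicts, best first, with "p" (0 to 1); they miss things now and then, are a little off and sometimes report something else, mostly with a low value. They report only what shows in the picture. A call takes as long as a camera call.
- env.search_frame(camera, label): "point" ([x, y, z] in mm, in world coordinates, good to about 4 mm: the middle of the surface that is visible of it).
The state is a dict: "time_s": time; "qpos": joint angles; "qvel": joint speeds; "effort": joint torques, N m; "ee_pos": TCP position; "ee_rot": TCP orientation; "force": force on the tool from outside, world axes, zero at the start; "torque": the same for the moment, N m; "gripper_width": finger opening in mm.
Only numpy, scipy, OpenCV 4.12 (cv2) and the standard library are available. Lean on these libraries where they do the work, as an engineer would, in place of code of your own. Each camera call takes 0.05 s, during which the arm holds its last target.

## Task

Hang the stainless plate gripper by its handle opening on the flat hook prong where the slotted turner already hangs, in the gap between the upturned lip and the turner. Then, with the plate gripper's handle bar down on the prong and using it as the pusher, slide the turner back along the prong until it is pressed gently but surely (about 8 N, never 18 N) into the sprung rubber buffer, whose position you must feel for; hold that a moment, ease off and let go, so that both hang level side by side. Do not lift the turner off or ram the hook, and leave the other crockery where it stands.

Things in the scene. Friction and masses are not known exactly. Their poses are not given: they have to be found in the camera images.
- clip_grip (a point): Centre of the grip stud on top of the stainless plate gripper, 172 mm above its feet. z up, x through the handle opening, y along the handle bar; a half turn about z makes no difference. Stud 12 (x) x 24 (y) x 34 mm tall. Right under it the handle bar: 12 (x) x 92 (y) x 10 mm, underside 27 mm below this point. Below the bar the opening: 76 mm wide (y), 41 mm tall.
- clip: Plate gripper, rigid, 0.22 kg (+-30 %), standing upright; origin between its feet, 172 mm below the stud's centre, same axes. The squeeze lever (10 mm thick in x, 108 in y) closes the handle opening below, at 96 to 104 mm height; from it two side arms go down to two jaw bars, its feet, 66 mm long in x, at y = +-52 mm.
- hook_seat (a point): Point on the top face of the hook's flat prong (20 wide, 6 thick, level, 200 mm above the deck), mid-width, at the inner face of the upturned lip at its free end. x runs along the prong from lip to post, y across, z up. Lip: x -6 to 0 mm, rising 14 mm above the top face; nothing on the stand is higher. Post face at x = 147 mm.
- hook: Fixed hook stand; origin under its base plate (160 x 130 mm), same axes; seat point at x -97, z 200 mm. A stop clamped on the prong has a rubber buffer facing the lip, 20 mm wide, 10 mm high over the prong; its face is 80 to 112 mm from the seat point, unreported: feel for it. Sprung, about 2.5 N/mm, bottoms hard at 5 mm (12.5 N).
- turner_bar (a point): Centre of the top bar of the slotted turner that hangs on the prong: 12 mm along the prong (x), 52 across (y), 8 tall; underside rests on the prong, 4 mm below this point. At the start 31 to 45 mm are free between lip and bar. Sliding it along the prong takes under 3 N.
- turner: Stainless turner, 0.12 kg (+-30 %), hanging loose by its eye (40 wide, 30 mm tall, under the top bar). Origin at the middle of the blade's lower edge, 154 mm below the bar's centre, same axes. Shaft and blade (64 mm wide) are thinner than the bar and fit between the plate gripper's side arms.
- steamer: Bystander: two-tier bamboo steamer with lid, 155 mm across, 148 mm tall; origin at the centre of its underside.
- teapot: Bystander: white ceramic teapot, body 124 mm across, 122 mm tall, spout to its +y; origin at the centre of its underside.
- jar: Bystander: empty glass jar with screw lid, 76 mm across, 110 mm tall; origin at the centre of its underside.
- bowl: Bystander: red plastic bowl, 120 mm across, 55 mm tall; origin at the centre of its underside.

How it is judged (in metres and radians):
On the way, in this order (a step that is already met when the one before it is completed fails the run):
1. the plate gripper's handle bar is over the prong between lip and turner, within 8 mm of the prong's top (x of clip_grip in the frame of hook_seat between 0.004 and 0.05 m and y of clip_grip in the frame of hook_seat between -0.02 and 0.02 m and z of clip_grip in the frame of hook_seat between 0.022 and 0.035 m), for 0.1 s.
2. the gripper, down on the prong, presses the turner with more than 4 N for 0.3 s, well along the prong (contact force between clip and turner above 4 N and x of turner_bar in the frame of hook_seat above 0.065 m and z of clip_grip in the frame of hook_seat between 0.022 and 0.035 m and z of turner_bar in the frame of hook_seat between -0.003 and 0.011 m), for 0.3 s.
At the end, for the whole second after the job is handed in: Both hang at rest, bars down on the prong (within 5 mm), centred across it within 18 mm, tilted under 0.15 rad; from the lip the turner's bar is over 60 mm and the plate gripper's over 40 mm away; the bars' centres are at most 24 mm apart in plan (12 when touching) (x of clip_grip in the frame of hook_seat above 0.04 m and y of clip_grip in the frame of hook_seat between -0.02 and 0.02 m and z of clip_grip in the frame of hook_seat between 0.022 and 0.032 m and y of turner_bar in the frame of hook_seat between -0.018 and 0.018 m and z of turner_bar in the frame of hook_seat between -0.001 and 0.009 m and x of turner_bar in the frame of hook_seat above 0.06 m and horizontal distance between clip_grip and turner_bar below 0.024 m and angle between each of clip_grip, turner_bar's own z axis and vertical below 0.15 rad and linear speed of each of clip, turner below 0.03 m/s).
It fails at once if the turner is pressed by the plate gripper with more than 18 N (contact force between clip and turner above 18 N).
It fails at once if the plate gripper is rammed on the hook stand with more than 60 N (contact force between clip and hook above 60 N).
It fails at once if the turner is lifted off the prong by more than 12 mm or falls (z of turner_bar in the frame of hook_seat above 0.016 m or z of turner_bar in the frame of hook_seat below -0.012 m).
It fails at once if a bystander is moved more than 20 mm (distance of any of steamer, teapot, jar, bowl from where it was at the start of the episode above 0.02 m).
It also fails if it takes over 61 s, if anything falls off the work surface, if the arm or the gripper's body presses on something with over 40 N, if the wrist force passes 120 N, or if a joint passes its speed limit or range.

## Working session

There is one attempt and no reset: what is moved stays moved. The work goes in short steps, Python scripts to look and compute and a tool call to move; the robot and the scene stay as the last step left them, time stands still between calls to the robot, and variables do not carry over. Pictures are saved under pics/ and viewed, and the job is handed in when it is done.

Besides the shell and the picture viewer there is one more tool, called after "Call:" by a JSON object that holds its "name" and its "arguments", one argument or row to a line. arm_command: Moves the arm, as the interface text tells. Its arguments: {"type":"object","properties":{"slide":{"type":"array","items":{"type":"array","items":{"type":"number"}}},"turn":{"type":"array","items":{"type":"array","items":{"type":"number"}}},"grip":{"type":"array","items":{"type":"number"}},"newtons":{"type":"number"}},"required":["slide","turn","grip"]}

```bash
ls; mkdir -p pics; python3 - <<'E'
from workcell import env
import cv2,numpy as np
s=env.state();print({k:np.round(v,3).tolist() for k,v in s.items()})
for n in("side","top"):
    p,d=env.grab_frame(n);cv2.imwrite(f"pics/{n}0.png",p[:,:,::-1]);np.save(f"{n}0.npy",d)
    c=env.calibration(n);print(n,np.round(c["K"],1).tolist(),np.round(c["camera_from_world"],3).tolist())
    for l in("clip_grip","clip","hook","turner_bar","turner","steamer","teapot","jar","bowl"):
        print(l,[(np.round(r["point"]).tolist(),round(r["p"],2)) for r in env.search_frame(n,l)[:2]])
print(env.state()["time_s"])
E
```

```text
pics
{'time_s': 0.0, 'qpos': [-73.453, 18.352, 89.707, -0.004, 72.043, -1.146], 'qvel': [0.001, -0.067, 0.025, -0.105, 0.068, -0.035], 'effort': [-0.0, -41.246, -23.197, 0.073, 0.046, -0.0], 'ee_pos': [174.59, -547.338, 221.11], 'ee_rot': [-89.223, 89.897, 108.47], 'force': [-0.65, 0.284, -0.26], 'torque': [0.032, -0.031, 0.054], 'gripper_width': 91.17}
side [[499.1, 0.0, 259.6], [0.0, 499.1, 192.1], [0.0, 0.0, 1.0]] [[-0.986, -0.164, 0.018, 586.391], [0.122, -0.644, 0.755, -174.942], [-0.112, 0.747, 0.656, -1099.851], [0.0, 0.0, 0.0, 1.0]]
clip_grip [([570.0, 170.0, 105.0], 0.82)]
clip [([576.0, 170.0, 104.0], 0.66)]
hook []
turner_bar [([502.0, -208.0, 142.0], 0.82)]
turner [([506.0, -211.0, 143.0], 0.84)]
steamer [([728.0, -260.0, 106.0], 0.65)]
teapot [([727.0, 309.0, 81.0], 0.66)]
jar [([780.0, 57.0, 78.0], 0.93), ([571.0, 173.0, 105.0], 0.6)]
bowl [([431.0, -47.0, 31.0], 0.89)]
top [[463.3, 0.0, 256.4], [0.0, 463.3, 182.8], [0.0, 0.0, 1.0]] [[0.015, -1.0, 0.005, -28.306], [0.989, 0.016, 0.146, -607.908], [-0.146, 0.003, 0.989, -1247.022], [0.0, 0.0, 0.0, 1.0]]
clip_grip [([569.0, 142.0, 130.0], 0.67), ([501.0, -206.0, 209.0], 0.56)]
clip [([569.0, 141.0, 126.0], 0.81)]
hook [([556.0, -214.0, 12.0], 0.96)]
turner_bar [([503.0, -210.0, 204.0], 0.49)]
turner [([503.0, -207.0, 207.0], 0.44)]
steamer [([721.0, -298.0, 123.0], 0.72)]
teapot [([741.0, 272.0, 84.0], 0.92)]
jar []
bowl [([428.0, -22.0, 22.0], 0.96), ([722.0, -300.0, 123.0], 0.68)]
1.0
```

View pics/side0.png

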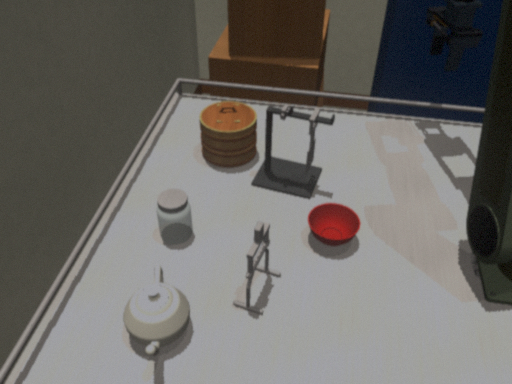

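View pics/top0.png

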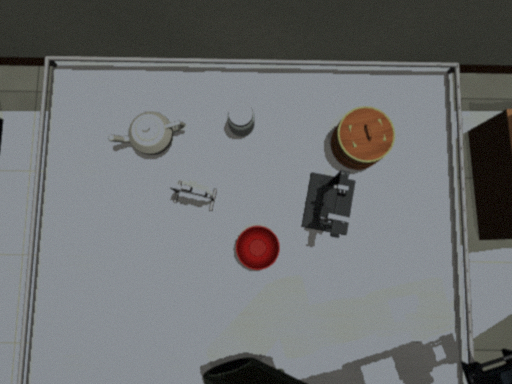

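```bash
python3 - <<'E'
import cv2
for n,(x0,x1,y0,y1) in {"side":(170,400,20,250),"top":(150,400,100,300)}.items():
    im=cv2.imread(f"pics/{n}0.png")
for f,n,(x0,x1,y0,y1) in [("a","side",(200,300,100,240)),("b","side",(290,400,30,140)),("c","top",(140,250,130,240)),("d","top",(290,400,100,210))]:
    im=cv2.imread(f"pics/{n}0.png")[y0:y1,x0:x1]; cv2.imwrite(f"pics/{f}0.png",cv2.resize(im,None,fx=4,fy=4,interpolation=cv2.INTER_CUBIC))
E
python3 - <<'E'
import cv2,numpy as np
rs=[]
for n,(x0,x1,y0,y1) in [("side",(215,305,215,315)),("side",(250,340,95,195)),("top",(160,230,170,220)),("top",(295,365,165,245))]:
    im=cv2.imread(f"pics/{n}0.png")[y0:y1,x0:x1]; im=cv2.convertScaleAbs(im,alpha=1.6,beta=10)
    rs.append(im)
for i,r in enumerate(rs): cv2.imwrite(f"pics/z{i}.png",cv2.resize(r,None,fx=6,fy=6,interpolation=cv2.INTER_CUBIC)[:600])
E
```

```text
(no output)
```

View pics/z0.png

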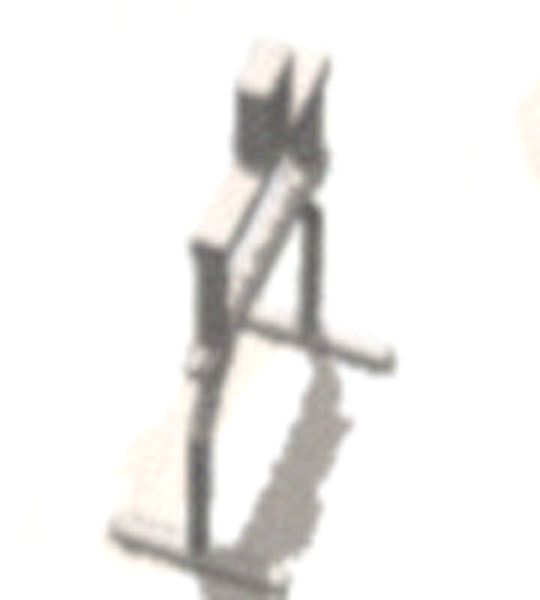

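View pics/z1.png

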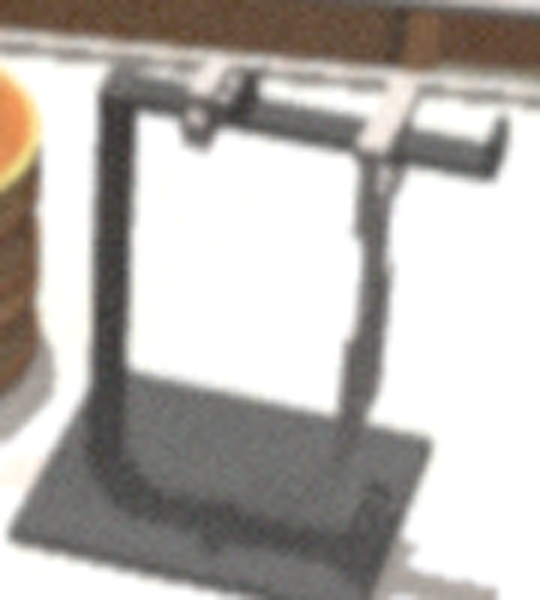

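View pics/z2.png

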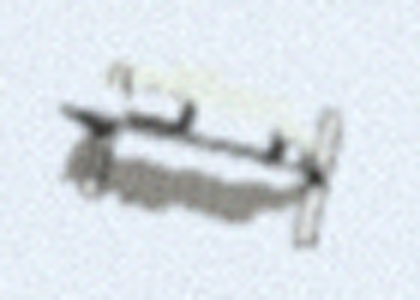

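View pics/z3.png

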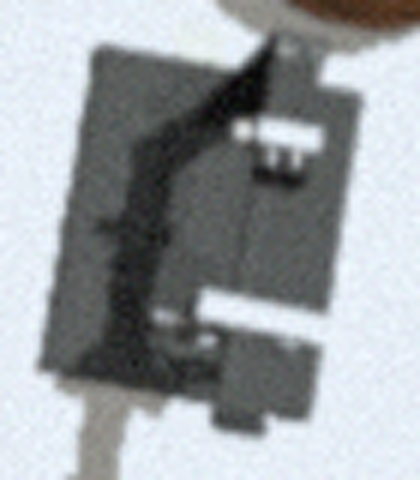

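```bash
cat > h.py <<'E'
import numpy as np,cv2
from workcell import env
def cloud(n,d):
    c=env.calibration(n);K=np.array(c["K"]);T=np.array(c["camera_from_world"])
    v,u=np.nonzero(d>0);z=d[v,u]
    P=np.stack([(u-K[0,2])/K[0,0]*z,-(v-K[1,2])/K[1,1]*z,-z,np.ones_like(z)])
    return (np.linalg.inv(T)@P)[:3].T,u,v
def proj(n,P):
    c=env.calibration(n);K=np.array(c["K"]);T=np.array(c["camera_from_world"])
    P=np.atleast_2d(P);q=(T@np.c_[P,np.ones(len(P))].T)[:3]
    return np.stack([K[0,2]+K[0,0]*q[0]/-q[2],K[1,2]+K[1,1]*q[1]/q[2]]).T
E
python3 - <<'E'
from h import *
np.set_printoptions(precision=1,suppress=True,linewidth=150)
for n in("side","top"):
    P,u,v=cloud(n,np.load(f"{n}0.npy"))
    print(n,"cam",np.linalg.inv(np.array(env.calibration(n)["camera_from_world"]))[:3,3])
    f=(abs(P[:,0]-560)<60)&(abs(P[:,1]-100)<150)&(abs(P[:,2])<8);print("floor z",np.median(P[f,2]))
    for nm,(a,b,c,d) in dict(clip=(500,640,70,230),hook=(420,660,-300,-130)).items():
        m=(P[:,0]>a)&(P[:,0]<b)&(P[:,1]>c)&(P[:,1]<d)
        for lo,hi in((3,20),(20,90),(90,125),(125,150),(150,165),(165,180),(180,192),(192,203),(203,225)):
            k=m&(P[:,2]>lo)&(P[:,2]<hi);Q=P[k]
            if len(Q)>3: print(nm,lo,hi,len(Q),"mean",Q.mean(0),"min",np.percentile(Q,3,axis=0),"max",np.percentile(Q,97,axis=0))
E
```

```text
side cam [476.  805.  842.4]
floor z 1.0760391369420859
clip 3 20 585 mean [569.1 157.8   6.3] min [506.3  79.4   3. ] max [631.  222.6  12.9]
clip 20 90 177 mean [576.  169.7  55.5] min [559.9 105.4  21.7] max [587.7 211.3  86. ]
clip 90 125 277 mean [573.6 159.9 106.8] min [560.  114.3  98.2] max [587.6 207.9 122.5]
clip 125 150 92 mean [575.6 175.5 139.6] min [560.8 116.2 126.3] max [587.8 202.4 149.8]
clip 150 165 209 mean [574.8 166.  155.8] min [561.5 113.4 151. ] max [587.6 201.6 162.4]
clip 165 180 55 mean [572.4 162.3 172.1] min [566.5 147.  165.3] max [580.6 169.1 178.6]
clip 180 192 89 mean [573.6 159.1 187.7] min [567.  146.7 181.1] max [580.9 169.3 191.3]
hook 3 20 2103 mean [ 552.1 -213.5    8.4] min [ 447.2 -286.6    3.3] max [ 641.3 -146.    12.5]
hook 20 90 226 mean [ 573.8 -225.2   61.2] min [ 497.  -289.8   23.5] max [ 658.  -186.7   88.3]
hook 90 125 166 mean [ 561.3 -223.3  107.9] min [ 496.8 -296.4   91.8] max [ 658.8 -185.2  123.6]
hook 125 150 91 mean [ 572.5 -221.9  137.4] min [ 499.4 -238.5  125.4] max [ 621.1 -207.6  149.1]
hook 150 165 46 mean [ 580.9 -224
[... 1399 characters left out ...]
 -186.1   86.7]
hook 90 125 55 mean [ 566.2 -228.7  108.7] min [ 496.9 -299.6   92.2] max [ 659.6 -186.2  122.5]
hook 125 150 19 mean [ 584.8 -221.7  136.1] min [ 501.3 -230.3  125.5] max [ 621.1 -210.2  147.3]
hook 150 165 7 mean [ 596.7 -221.5  158. ] min [ 523.1 -229.8  151.8] max [ 617.3 -201.4  164. ]
hook 165 180 14 mean [ 542.2 -214.5  172.4] min [ 497.1 -234.3  167.2] max [ 616.5 -191.9  178.4]
hook 180 192 6 mean [ 600.9 -221.4  187.1] min [ 574.3 -224.4  182.5] max [ 617.4 -215.5  190.9]
hook 192 203 370 mean [ 539.8 -220.7  200.4] min [ 466.  -240.3  196.4] max [ 616.1 -201.2  202.8]
hook 203 225 316 mean [ 531.  -219.6  208.3] min [ 460.5 -240.2  203.1] max [ 607.4 -194.6  215.2]
```

```bash
cat > fit.py <<'E'
from h import *
from scipy.optimize import least_squares
def sdf(p,c,s):
    q=abs(p-c)-np.array(s)/2
    return np.linalg.norm(np.maximum(q,0),axis=1)+np.minimum(q.max(1),0)
def fit(P,boxes,x0,xl=0):
    def r(x):
        c,s=np.cos(x[2]),np.sin(x[2]);d=P-np.array([x[0],x[1],xl+x[3]])
        l=np.stack([c*d[:,0]+s*d[:,1],-s*d[:,0]+c*d[:,1],d[:,2]]).T
        return np.min([abs(sdf(l,np.array(a),b)) for a,b in boxes],axis=0)
    return least_squares(r,x0,loss="soft_l1",f_scale=1.5)
CLIP=[((0,0,0),(12,24,34)),((0,0,-22),(12,92,10)),((0,0,-72),(10,108,8))]
HOOK=[((73,0,-3),(147,20,6)),((-3,0,4),(6,20,20))]
BASE=[((97,0,-194),(160,130,12))]
TUR=[((0,0,0),(12,52,8))]
def show(n,r): print(n,np.round(r.x[:2],1),"yaw",round(np.degrees(r.x[2]),2),"z",round(r.x[3],1),"cost",round(r.cost/len(r.fun),2),len(r.fun))
E
python3 - <<'E'
from fit import *
C={n:cloud(n,np.load(f"{n}0.npy"))[0] for n in("side","top")}
C["both"]=np.r_[C["side"],C["top"]]
for n,P in C.items():
    m=(abs(P[:,0]-573)<40)&(abs(P[:,1]-157)<70)&(P[:,2]>148)&(P[:,2]<200)
    show(n+" clip",fit(P[m],CLIP,[573,157,-.15,172]))
    # hook prong: 
    m=(P[:,0]>440)&(P[:,0]<640)&(abs(P[:,1]+215)<45)&(P[:,2]>190)&(P[:,2]<220)
    Q=P[m]
    # jointly prong+turner+stop unknown
    def r(x):
        c,s=np.cos(x[2]),np.sin(x[2]);d=Q-np.array([x[0],x[1],x[3]])
        l=np.stack([c*d[:,0]+s*d[:,1],-s*d[:,0]+c*d[:,1],d[:,2]]).T
        b=[abs(sdf(l,np.array(a),bb)) for a,bb in HOOK]
        ct,st=np.cos(x[5]),np.sin(x[5]);e=l-np.array([x[4],x[6],4])
        e=np.stack([ct*e[:,0]+st*e[:,1],-st*e[:,0]+ct*e[:,1],e[:,2]]).T
        b.append(abs(sdf(e,0,(12,52,8))))
        return np.minimum(np.min(b,axis=0),6)
    f=least_squares(r,[468,-207,-.1,200,40,0,0],loss="soft_l1",f_scale=1.5)
    print(n,"hook",f.x[:2].round(1),np.degrees(f.x[2]).round(2),f.x[3].round(1),"turner x",f.x[4].round(1),"yaw",np.degrees(f.x[5]).round(1),"y",f.x[6].round(1),(f.cost/len(Q)).round(2))
    m=(P[:,0]>440)&(P[:,0]<660)&(abs(P[:,1]+215)<85)&(P[:,2]>5)&(P[:,2]<18)
E
```

```text
side clip [574.4 155.7] yaw -11.77 z 173.0 cost 0.34 375
side hook [ 465.8 -208.5] -9.39 201.7 turner x 38.3 yaw -1.8 y -1.7 1.9
top clip [574.7 155.7] yaw -11.94 z 173.5 cost 0.93 194
top hook [ 467.8 -209.1] -8.79 203.0 turner x 37.4 yaw -4.4 y -3.0 1.89
both clip [574.4 155.7] yaw -11.74 z 173.2 cost 0.55 569
both hook [ 466.8 -208.7] -8.98 202.1 turner x 37.7 yaw -3.6 y -1.8 1.92
```

```bash
cat > mv.py <<'E'
import sys
from h import *
from scipy.spatial.transform import Rotation as Ro
# tool down: x=-z; tool y along yaw (deg) given
def Rd(yaw):
    a=np.radians(yaw);x=np.array([0,0,-1.]);y=np.array([np.cos(a),np.sin(a),0]);return np.stack([x,y,np.cross(x,y)]).T
def go(target,yaw):
    s=env.state();R=Ro.from_euler("xyz",s["ee_rot"],degrees=True).as_matrix();p=np.array(s["ee_pos"])
    sl=R.T@(np.array(target)-p)/10; tu=Ro.from_matrix(R.T@Rd(yaw)).as_rotvec()
    print("toolY yaw",np.degrees(np.arctan2(R[1,1],R[0,1])).round(2),"slide cm",sl.round(2),"turn",tu.round(4),"n",max(np.linalg.norm(sl)/4.17,np.degrees(np.linalg.norm(tu))/7.16).round(1))
    return R
E
python3 - <<'E'
from mv import *
s=env.state();print(s["ee_pos"],s["qpos"],s["force"])
R=go([574.4,155.7,270],-11.8);print(R.round(3));go([574.4,155.7,270],168.2)
E
```

```text
[ 174.7410529  -547.83747385  221.99937167] [-7.34546180e+01  1.83098144e+01  8.96386292e+01 -8.17261032e-04
  7.20413916e+01 -1.14623291e+00] [-0.03426382 -0.36604147  0.20573108]
toolY yaw -72.31 slide cm [ -4.81 -54.88 -59.46] turn [-1.0561e+00  1.0000e-04 -2.0000e-04] n 19.4
[[ 0.     0.304 -0.953]
 [-0.    -0.953 -0.304]
 [-1.     0.     0.   ]]
toolY yaw -72.31 slide cm [ -4.81 -54.88 -59.46] turn [ 2.0855e+00 -2.0000e-04 -1.0000e-04] n 19.4
```

Call:
{"name": "arm_command", "arguments": {
  "slide": [
    [-4,0,0],
    [-4.8,-54.9,-59.5],
    [-4.8,-54.9,-59.5],
    [-4.8,-54.9,-59.5],
    [-4.8,-54.9,-59.5],
    [-4.8,-54.9,-59.5],
    [-4.8,-54.9,-59.5],
    [-4.8,-54.9,-59.5],
    [-4.8,-54.9,-59.5],
    [-4.8,-54.9,-59.5],
    [-4.8,-54.9,-59.5],
    [-4.8,-54.9,-59.5],
    [-4.8,-54.9,-59.5],
    [-4.8,-54.9,-59.5],
    [-4.8,-54.9,-59.5],
    [-4.8,-54.9,-59.5],
    [-4.8,-54.9,-59.5],
    [-4.8,-54.9,-59.5],
    [-4.8,-54.9,-59.5],
    [-4.8,-54.9,-59.5]
  ],
  "turn": [
    [0,0,0],
    [-1.056,0,0],
    [-1.056,0,0],
    [-1.056,0,0],
    [-1.056,0,0],
    [-1.056,0,0],
    [-1.056,0,0],
    [-1.056,0,0],
    [-1.056,0,0],
    [-1.056,0,0],
    [-1.056,0,0],
    [-1.056,0,0],
    [-1.056,0,0],
    [-1.056,0,0],
    [-1.056,0,0],
    [-1.056,0,0],
    [-1.056,0,0],
    [-1.056,0,0],
    [-1.056,0,0],
    [-1.056,0,0]
  ],
  "grip": [0,0,0,0,0,0,0,0,0,0,0,0,0,0,0,0,0,0,0,0],
  "newtons": 50
}}

```text
time_s: 2.67
ee_pos: [566.5, 142.5, 269.9]
ee_rot: [71.4, 90.0, -30.3]
force: [0.7, -0.2, -0.3]
gripper_width: 91.5
```

```bash
python3 - <<'E'
from mv import *
s=env.state();print(s["time_s"],s["ee_pos"].round(1),s["ee_rot"].round(1),s["qpos"].round(1),s["force"])
go([574.4,155.7,169],-11.8)
E
```

```text
2.6667 [566.5 142.5 269.9] [ 71.4  90.  -30.3] [13.  17.7 83.6 -0.  78.7 24.8] [ 0.73409882 -0.22777003 -0.31316631]
toolY yaw -11.77 slide cm [10.09  0.5  -1.45] turn [ 0.0004  0.0001 -0.0004] n 2.4
```

Call:
{"name": "arm_command", "arguments": {
  "slide": [
    [0,0,0],
    [0,0,0],
    [3,0,0],
    [4,0,0],
    [4,0,0]
  ],
  "turn": [
    [0,0,0],
    [0,0,0],
    [0,0,0],
    [0,0,0],
    [0,0,0]
  ],
  "grip": [0,0,0,0,0]
}}

```text
time_s: 3.08
ee_pos: [563.4, 138.8, 227.0]
ee_rot: [-61.8, 89.6, -163.6]
force: [0.1, -0.3, 0.3]
gripper_width: 91.4
```

```bash
python3 - <<'E'
from mv import *
s=env.state();print(s["time_s"],s["ee_pos"].round(1),s["ee_rot"].round(1),s["qpos"].round(1),s["force"])
go([574.4,155.7,169],-11.8)
E
```

```text
3.0833 [563.4 138.8 227. ] [ -61.8   89.6 -163.6] [12.7 18.8 88.1 -0.  73.4 24.6] [ 0.09985297 -0.33610244  0.25407585]
toolY yaw -11.87 slide cm [ 5.78  0.76 -1.9 ] turn [-0.0012  0.0034  0.0063] n 1.5
```

Call:
{"name": "arm_command", "arguments": {
  "slide": [
    [0,0.76,-1.9],
    [0,0.76,-1.9],
    [0,0.76,-1.9],
    [0,0.76,-1.9]
  ],
  "turn": [
    [0,0,0],
    [0,0,0],
    [0,0,0],
    [0,0,0]
  ],
  "grip": [0,0,0,0]
}}

```text
time_s: 3.42
ee_pos: [577.0, 156.6, 230.6]
ee_rot: [61.3, 90.0, -40.5]
force: [0.1, -0.2, 0.2]
gripper_width: 91.1
```

```bash
python3 - <<'E'
from mv import *
s=env.state();print(s["time_s"],s["ee_pos"].round(1),s["ee_rot"].round(1),s["qpos"].round(1),s["force"])
go([574.4,155.7,169],-11.8)
E
```

```text
3.4167 [577.  156.6 230.6] [ 61.3  90.  -40.5] [14.1 20.1 85.7 -0.  74.2 25.9] [ 0.06076646 -0.15801418  0.16011881]
toolY yaw -11.84 slide cm [ 6.16 -0.24  0.14] turn [-0.0006  0.0003 -0.0006] n 1.5
```

Call:
{"name": "arm_command", "arguments": {
  "slide": [
    [0,-0.2,0.1],
    [2,-0.2,0.1],
    [4,-0.2,0.1],
    [5,-0.2,0.1],
    [5.5,-0.2,0.1],
    [5.5,-0.2,0.1],
    [5.5,-0.2,0.1]
  ],
  "turn": [
    [0,0,0],
    [0,0,0],
    [0,0,0],
    [0,0,0],
    [0,0,0],
    [0,0,0],
    [0,0,0]
  ],
  "grip": [0,0,0,0,0,0,0]
}}

```text
time_s: 4.0
ee_pos: [575.4, 156.9, 175.4]
ee_rot: [107.6, 89.9, 5.8]
force: [0.1, -0.0, 0.2]
gripper_width: 91.2
```

```bash
python3 - <<'E'
from mv import *
s=env.state();print(s["time_s"],s["ee_pos"].round(1),s["ee_rot"].round(1),s["qpos"].round(1),s["force"])
go([574.4,155.7,169],-11.8)
for n in("side","top"):
    p,d=env.grab_frame(n);cv2.imwrite(f"pics/{n}1.png",cv2.resize(p[130:330,170:370,::-1],None,fx=3,fy=3) if n=="side" else cv2.resize(p[120:270,120:270,::-1],None,fx=4,fy=4))
E
```

```text
4.0 [575.4 156.9 175.4] [107.6  89.9   5.8] [14.1 22.  90.9 -0.  67.  26. ] [ 0.09094288 -0.03416208  0.22987105]
toolY yaw -11.81 slide cm [ 0.64 -0.07  0.13] turn [-0.0002 -0.0003 -0.0008] n 0.2
```

View pics/side1.png

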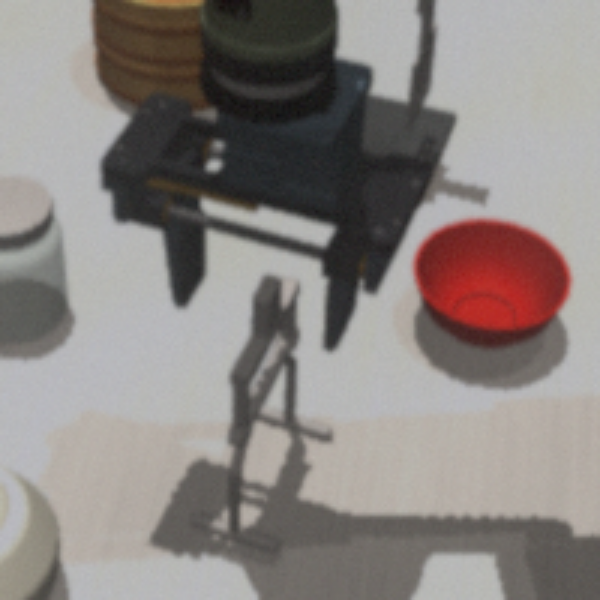

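```bash
python3 - <<'E'
from mv import *
print(proj("side",[[575.4,156.9,167.4],[574.4,155.7,167.4],[574.4,155.7,189]]))
E
```

```text
[[257.57033685 234.59980618]
 [258.20160238 234.21759755]
 [258.39407949 226.05603787]]
```

View pics/top1.png

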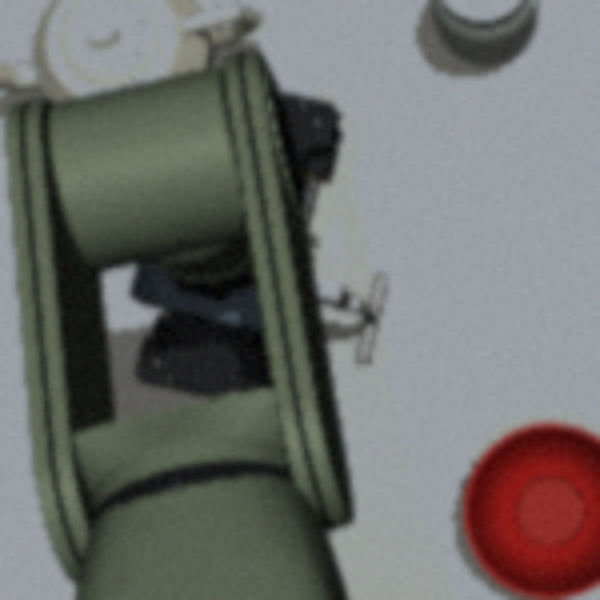

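Call:
{"name": "arm_command", "arguments": {
  "slide": [
    [0.3,-0.07,0.1],
    [0.6,-0.07,0.1],
    [0.6,-0.07,0.1],
    [0.6,-0.07,0.1],
    [0.6,-0.07,0.1],
    [0.6,-0.07,0.1],
    [0.6,-0.07,0.1],
    [0.6,-0.07,0.1],
    [0.6,-0.07,0.1],
    [0.6,-0.07,0.1],
    [0.6,-0.07,0.1],
    [0.6,-0.07,0.1],
    [0.6,-0.07,0.1],
    [0.6,-0.07,0.1],
    [0.6,-0.07,0.1]
  ],
  "turn": [
    [0,0,0],
    [0,0,0],
    [0,0,0],
    [0,0,0],
    [0,0,0],
    [0,0,0],
    [0,0,0],
    [0,0,0],
    [0,0,0],
    [0,0,0],
    [0,0,0],
    [0,0,0],
    [0,0,0],
    [0,0,0],
    [0,0,0]
  ],
  "grip": [0,0,150,255,255,255,255,255,255,255,255,255,255,255,255],
  "newtons": 45
}}

```text
time_s: 5.35
ee_pos: [574.0, 156.1, 168.6]
ee_rot: [-65.3, 90.0, -167.1]
force: [-0.1, -0.5, 0.2]
gripper_width: 11.5
```

```bash
python3 - <<'E'
from mv import *
s=env.state();print(s["time_s"],s["ee_pos"].round(1),s["force"],s["gripper_width"])
go([574.4,155.7,300],-11.8)
E
```

```text
5.35 [574.  156.1 168.6] [-0.05675782 -0.53218147  0.17263065] 11.527990458190946
toolY yaw -11.81 slide cm [-13.14   0.04   0.03] turn [-0.0001  0.0002  0.0004] n 3.2
```

Call:
{"name": "arm_command", "arguments": {
  "slide": [
    [-1,0,0],
    [-3,0,0],
    [-6,0,0],
    [-9,0,0],
    [-9,0,0],
    [-9,0,0]
  ],
  "turn": [
    [0,0,0],
    [0,0,0],
    [0,0,0],
    [0,0,0],
    [0,0,0],
    [0,0,0]
  ],
  "grip": [255,255,255,255,255,255]
}}

```text
time_s: 5.85
ee_pos: [574.9, 156.3, 260.8]
ee_rot: [113.8, 89.8, 12.0]
force: [-0.2, -0.6, -1.9]
gripper_width: 11.6
```

```bash
python3 - <<'E'
from mv import *
s=env.state();print(s["time_s"],s["ee_pos"].round(1),s["force"],s["gripper_width"])
go([397.7,-197.7,260],-9)
E
```

```text
5.85 [574.9 156.3 260.8] [-0.21187924 -0.63231269 -1.89190301] 11.609179024965865
toolY yaw -11.8 slide cm [-2.000e-02 -1.011e+01  3.827e+01] turn [-0.0489 -0.0016 -0.0039] n 9.5
```

Call:
{"name": "arm_command", "arguments": {
  "slide": [
    [0,-0.5,1.9],
    [0,-1.3,4.8],
    [0,-2.1,8.0],
    [0,-3.0,11.5],
    [0,-4.0,15.0],
    [0,-4.9,18.5],
    [0,-5.8,22.0],
    [0,-6.7,25.5],
    [0,-7.6,29.0],
    [0,-8.5,32.0],
    [0,-9.2,34.8],
    [0,-9.7,36.8],
    [0,-10.1,38.3],
    [0,-10.1,38.3],
    [0,-10.1,38.3],
    [0,-10.1,38.3]
  ],
  "turn": [
    [0,0,0],
    [-0.01,0,0],
    [-0.02,0,0],
    [-0.03,0,0],
    [-0.04,0,0],
    [-0.049,0,0],
    [-0.049,0,0],
    [-0.049,0,0],
    [-0.049,0,0],
    [-0.049,0,0],
    [-0.049,0,0],
    [-0.049,0,0],
    [-0.049,0,0],
    [-0.049,0,0],
    [-0.049,0,0],
    [-0.049,0,0]
  ],
  "grip": [255,255,255,255,255,255,255,255,255,255,255,255,255,255,255,255]
}}

```text
time_s: 7.18
ee_pos: [396.7, -197.4, 257.9]
ee_rot: [-125.8, 89.9, 135.2]
force: [-0.6, 0.5, -2.8]
gripper_width: 11.6
```

```bash
python3 - <<'E'
from mv import *
from fit import *
s=env.state();print(s["time_s"],s["ee_pos"].round(1),s["force"],s["gripper_width"])
go([397.7,-197.7,248],-9)
p,d=env.grab_frame("side");cv2.imwrite("pics/side2.png",cv2.resize(p[60:220,200:400,::-1],None,fx=4,fy=4)[:600]);np.save("side2.npy",d)
p,d2=env.grab_frame("top");cv2.imwrite("pics/top2.png",cv2.resize(p[140:290,250:400,::-1],None,fx=4,fy=4)[:600]);np.save("top2.npy",d2)
E
```

```text
7.1833 [ 396.7 -197.4  257.9] [-0.56452825  0.46161691 -2.79599475] 11.599460802750787
toolY yaw -9.0 slide cm [0.99 0.11 0.02] turn [ 0.0001 -0.0013  0.0017] n 0.2
```

View pics/side2.png

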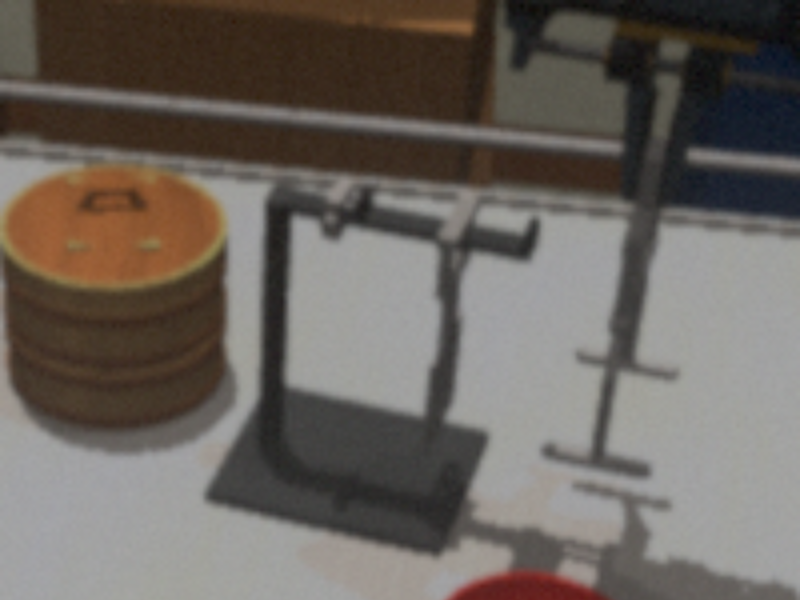

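View pics/top2.png

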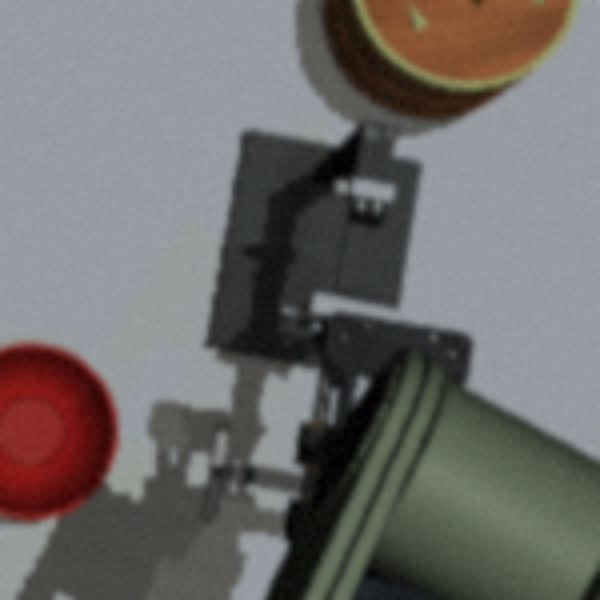

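```bash
python3 - <<'E'
from fit import *
for n in("side","top"):
    P,u,v=cloud(n,np.load(f"{n}2.npy"))
    m=(abs(P[:,0]-397)<25)&(abs(P[:,1]+197)<60)&(P[:,2]>182)&(P[:,2]<246)
    Q=P[m];
    if len(Q)>20: show(n,fit(Q,CLIP+[((0,48,-50),(12,8,60)),((0,-48,-50),(12,8,60))],[397,-197,-.157,261]))
    for lo in range(60,300,10):
        k=(abs(P[:,0]-397)<60)&(abs(P[:,1]+197)<60)&(abs(P[:,2]-lo)<5)
        if k.sum()>5 and n=="side": print(lo,k.sum(),P[k].mean(0).round(1),P[k].min(0).round(0)[:2],P[k].max(0).round(0)[:2])
E
```

```text
side [ 398.1 -196.8] yaw -8.75 z 262.6 cost 0.81 198
90 32 [ 396.5 -194.5   93.5] [ 362. -253.] [ 435. -138.]
100 164 [ 399.2 -186.5   99. ] [ 357. -256.] [ 438. -137.]
110 22 [ 396.7 -199.2  110.1] [ 385. -252.] [ 409. -142.]
120 22 [ 399.  -185.3  119.6] [ 386. -247.] [ 409. -140.]
130 19 [ 400.4 -176.4  130.3] [ 387. -248.] [ 409. -141.]
140 17 [ 399.5 -179.4  140.1] [ 386. -249.] [ 409. -141.]
150 17 [ 401.7 -166.9  150.3] [ 387. -244.] [ 410. -140.]
160 18 [ 401.4 -168.1  159.9] [ 386. -249.] [ 409. -142.]
170 20 [ 404.3 -155.2  169.4] [ 388. -239.] [ 409. -143.]
180 9 [ 403.9 -155.6  177.2] [ 400. -160.] [ 407. -151.]
190 52 [ 398.  -181.6  192.9] [ 384. -246.] [ 411. -140.]
200 30 [ 401.6 -177.6  198.7] [ 385. -241.] [ 456. -144.]
210 23 [ 406.1 -172.9  209.3] [ 386. -239.] [ 457. -150.]
220 19 [ 403.9 -157.7  219.3] [ 388. -236.] [ 410. -150.]
230 18 [ 404.9 -153.8  229.1] [ 400. -158.] [ 410. -150.]
240 39 [ 402.5 -163.2  241.4] [ 391. -202.] [ 411. -151.]
250 63 [ 402.  -175.   248.4] [ 389. -189.] [ 414. -153.]
260 54 [ 400.  -183.7  260.1] [ 386. -191.] [ 415. -177.]
270 61 [ 400.3 -184.   270. ] [ 380. -210.] [ 416. -177.]
280 78 [ 398.8 -187.7  279.7] [ 381. -209.] [ 417. -175.]
290 48 [ 401.4 -184.1  289.7] [ 383. -215.] [ 417. -176.]
top [ 396.4 -195.9] yaw -11.45 z 261.5 cost 0.57 66
```

Call:
{"name": "arm_command", "arguments": {
  "slide": [
    [0.5,0,0],
    [1.0,0,0],
    [1.0,0.5,0],
    [1.0,1.5,0],
    [1.0,2.5,0],
    [1.0,3.5,0],
    [1.0,4.5,0],
    [1.0,5.5,0],
    [1.0,6.5,0],
    [1.0,7.2,0],
    [1.0,7.7,0],
    [1.0,8.0,0],
    [1.0,8.0,0],
    [1.0,8.0,0],
    [1.0,8.0,0]
  ],
  "turn": [
    [0,0,0],
    [0,0,0],
    [0,0,0],
    [0,0,0],
    [0,0,0],
    [0,0,0],
    [0,0,0],
    [0,0,0],
    [0,0,0],
    [0,0,0],
    [0,0,0],
    [0,0,0],
    [0,0,0],
    [0,0,0],
    [0,0,0]
  ],
  "grip": [255,255,255,255,255,255,255,255,255,255,255,255,255,255,255]
}}

```text
time_s: 8.53
ee_pos: [475.6, -210.6, 248.8]
ee_rot: [-80.0, 90.0, -179.0]
force: [-0.2, -0.2, -2.5]
gripper_width: 11.8
```

```bash
python3 - <<'E'
from mv import *
s=env.state();print(s["time_s"],s["ee_pos"].round(1),s["force"].round(2),s["gripper_width"])
go([481.3,-211.3,224],-9)
p,d=env.grab_frame("side");cv2.imwrite("pics/side3.png",cv2.resize(p[70:200,240:400,::-1],None,fx=5,fy=5,interpolation=cv2.INTER_CUBIC)[:600]);np.save("side3.npy",d)
E
```

```text
8.5333 [ 475.6 -210.6  248.8] [-0.16 -0.23 -2.5 ] 11.775218864741529
toolY yaw -9.0 slide cm [ 2.48  0.58 -0.02] turn [-0.      0.0001  0.0003] n 0.6
```

View pics/side3.png

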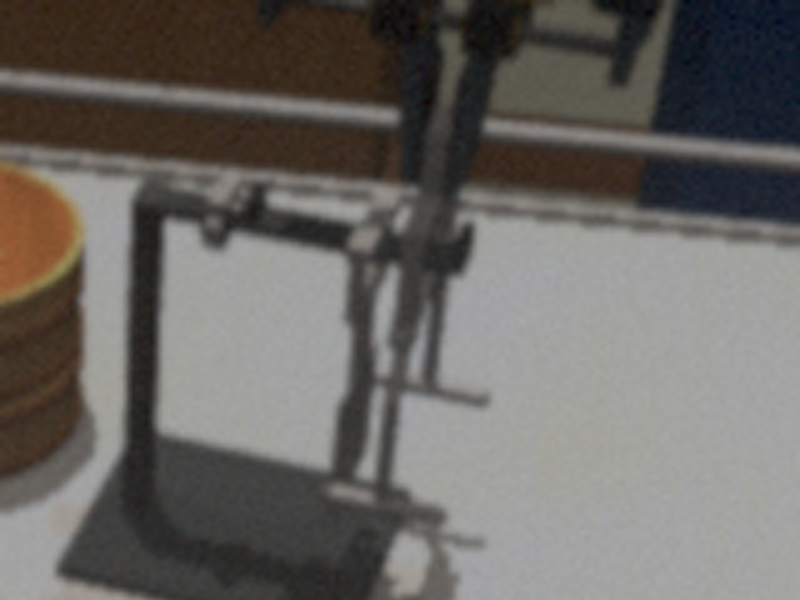

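Call:
{"name": "arm_command", "arguments": {
  "slide": [
    [0,0.3,0],
    [0,0.5,0],
    [0,0.5,0],
    [0.5,0.5,0],
    [1.0,0.5,0],
    [1.5,0.5,0],
    [1.9,0.5,0],
    [1.9,0.5,0],
    [1.9,0.5,0]
  ],
  "turn": [
    [0,0,0],
    [0,0,0],
    [0,0,0],
    [0,0,0],
    [0,0,0],
    [0,0,0],
    [0,0,0],
    [0,0,0],
    [0,0,0]
  ],
  "grip": [255,255,255,255,255,255,255,255,255]
}}

```text
time_s: 9.33
ee_pos: [480.7, -211.4, 229.3]
ee_rot: [-101.4, 89.9, 159.6]
force: [-1.0, -0.0, -3.1]
gripper_width: 11.9
```

```bash
python3 - <<'E'
from mv import *
s=env.state();print(s["time_s"],s["ee_pos"].round(1),s["force"].round(2),s["gripper_width"])
go([481.3,-211.3,224],-9)
p,d=env.grab_frame("side");cv2.imwrite("pics/side4.png",cv2.resize(p[70:200,240:400,::-1],None,fx=5,fy=5,interpolation=cv2.INTER_CUBIC)[:600]);np.save("side4.npy",d)
E
```

```text
9.3333 [ 480.7 -211.4  229.3] [-0.95 -0.   -3.08] 11.8785677710474
toolY yaw -9.0 slide cm [ 0.53  0.06 -0.02] turn [ 0.     -0.0002  0.0009] n 0.1
```

View pics/side4.png

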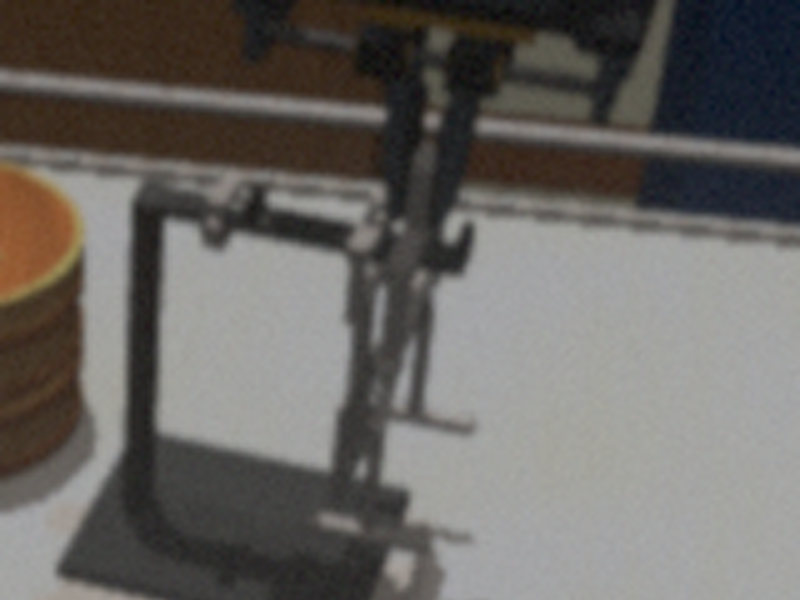

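Call:
{"name": "arm_command", "arguments": {
  "slide": [
    [0.15,0,0],
    [0.3,0,0],
    [0.4,0,0],
    [0.4,0,0],
    [0.4,0,0]
  ],
  "turn": [
    [0,0,0],
    [0,0,0],
    [0,0,0],
    [0,0,0],
    [0,0,0]
  ],
  "grip": [255,255,255,255,255]
}}

```text
time_s: 9.8
ee_pos: [480.9, -211.5, 225.8]
ee_rot: [0.0, 90.0, -99.0]
force: [0.3, -0.1, -1.8]
gripper_width: 11.9
```

```bash
python3 - <<'E'
from mv import *
s=env.state();print(s["time_s"],s["ee_pos"].round(2),s["force"].round(2),s["torque"].round(2))
E
```

```text
9.8 [ 480.89 -211.45  225.75] [ 0.32 -0.07 -1.82] [ 0.01 -0.1  -0.02]
```

Call:
{"name": "arm_command", "arguments": {
  "slide": [
    [0.05,0,0],
    [0.1,0,0],
    [0.1,0,0],
    [0.1,0,0]
  ],
  "turn": [
    [0,0,0],
    [0,0,0],
    [0,0,0],
    [0,0,0]
  ],
  "grip": [255,255,255,255]
}}

```text
time_s: 10.13
ee_pos: [480.9, -211.5, 224.8]
ee_rot: [34.5, 90.0, -64.5]
force: [0.7, -0.6, -3.2]
gripper_width: 11.4
```

```bash
python3 - <<'E'
from mv import *
s=env.state();print(s["time_s"],s["ee_pos"].round(2),s["force"].round(2),s["torque"].round(2))
E
```

```text
10.1333 [ 480.92 -211.46  224.78] [ 0.75 -0.64 -3.22] [-0.02 -0.11 -0.02]
```

Call:
{"name": "arm_command", "arguments": {
  "slide": [
    [0.05,0,0],
    [0.1,0,0],
    [0.1,0,0],
    [0.1,0,0]
  ],
  "turn": [
    [0,0,0],
    [0,0,0],
    [0,0,0],
    [0,0,0]
  ],
  "grip": [255,255,255,255]
}}

```text
time_s: 10.47
ee_pos: [480.9, -211.4, 223.7]
ee_rot: [-62.8, 90.0, -161.8]
force: [-0.0, 0.4, -2.2]
gripper_width: 11.6
```

```bash
python3 - <<'E'
from mv import *
s=env.state();print(s["time_s"],s["ee_pos"].round(2),s["force"].round(2),s["torque"].round(2))
E
```

```text
10.4667 [ 480.89 -211.43  223.71] [-0.01  0.44 -2.2 ] [-0.01 -0.08  0.03]
```

Call:
{"name": "arm_command", "arguments": {
  "slide": [
    [0.05,0,0],
    [0.1,0,0],
    [0.1,0,0],
    [0.1,0,0]
  ],
  "turn": [
    [0,0,0],
    [0,0,0],
    [0,0,0],
    [0,0,0]
  ],
  "grip": [255,255,255,255]
}}

```text
time_s: 10.8
ee_pos: [480.9, -211.5, 223.6]
ee_rot: [66.5, 90.0, -32.5]
force: [-1.8, 1.4, 6.1]
gripper_width: 11.8
```

```bash
python3 - <<'E'
from mv import *
s=env.state();print(s["time_s"],s["ee_pos"].round(2),s["force"].round(2),s["torque"].round(2))
E
```

```text
10.8 [ 480.93 -211.48  223.6 ] [-1.76  1.44  6.14] [0.14 0.31 0.04]
```

```bash
python3 - <<'E'
from fit import *
P=np.r_[cloud("side",np.load("side2.npy"))[0],cloud("side",np.load("side0.npy"))[0],cloud("top",np.load("top0.npy"))[0],cloud("side",np.load("side3.npy"))[0]]
a=np.radians(-9);d=P-np.array([466.8,-208.7,201.7])
l=np.stack([np.cos(a)*d[:,0]+np.sin(a)*d[:,1],-np.sin(a)*d[:,0]+np.cos(a)*d[:,1],d[:,2]]).T
k=(l[:,0]>50)&(l[:,0]<147)&(abs(l[:,1])<20)&(l[:,2]>-8)&(l[:,2]<14)
Q=l[k]
for lo in range(50,147,4):
    q=Q[(Q[:,0]>=lo)&(Q[:,0]<lo+4)];print(lo,len(q),np.percentile(q[:,2],[50,90]).round(1) if len(q) else "",(q[:,2]>4).sum())
E
```

```text
50 45 [-0.8  1.1] 0
54 50 [-0.8  1.6] 0
58 46 [-0.9  0.9] 0
62 46 [-0.8  1.8] 0
66 52 [-1.5  0.7] 0
70 42 [-0.5  1.2] 0
74 46 [-0.6  1.6] 0
78 51 [-0.7  1.5] 0
82 41 [-0.4  1.7] 0
86 47 [-1.3  0.8] 0
90 75 [0.7 9.6] 23
94 63 [ 7.6 10.6] 44
98 44 [3.  9.2] 20
102 51 [1.2 6.8] 19
106 110 [ 5.1 11. ] 61
110 96 [ 8.  10.6] 62
114 59 [ 8.2 10.7] 42
118 31 [-1.3  0.9] 0
122 40 [-1.   1.5] 0
126 49 [-0.9  0.4] 0
130 48 [-0.5  1.1] 2
134 39 [-0.2  1.7] 0
138 43 [-1.1  1.6] 0
142 56 [-0.8  1.1] 1
146 12 [-1.5  1.4] 0
```

Call:
{"name": "arm_command", "arguments": {
  "slide": [
    [-0.1,0,0],
    [-0.15,0,0],
    [-0.15,0.1,0],
    [-0.15,0.2,0],
    [-0.15,0.4,0],
    [-0.15,0.6,0],
    [-0.15,0.8,0],
    [-0.15,1.0,0],
    [-0.15,1.2,0],
    [-0.15,1.4,0],
    [-0.15,1.6,0],
    [-0.15,1.8,0],
    [-0.15,2.0,0],
    [-0.15,2.0,0],
    [-0.15,2.0,0]
  ],
  "turn": [
    [0,0,0],
    [0,0,0],
    [0,0,0],
    [0,0,0],
    [0,0,0],
    [0,0,0],
    [0,0,0],
    [0,0,0],
    [0,0,0],
    [0,0,0],
    [0,0,0],
    [0,0,0],
    [0,0,0],
    [0,0,0],
    [0,0,0]
  ],
  "grip": [255,255,255,255,255,255,255,255,255,255,255,255,255,255,255]
}}

```text
time_s: 12.05
ee_pos: [500.9, -214.6, 224.3]
ee_rot: [72.2, 90.0, -26.8]
force: [0.1, -0.3, -2.4]
gripper_width: 12.0
```

```bash
cat > st.py <<'E'
from mv import *
a=np.radians(-9);e=np.array([np.cos(a),np.sin(a),0])
def st(n=4):
    F=[]
    for i in range(n):
        s=env.state();F.append(s["force"])
        if i<n-1: env.grab_frame("side")
    F=np.array(F);d=s["ee_pos"]-np.array([466,-208.9,0])
    print("t",s["time_s"].__round__(2),"pos",s["ee_pos"].round(2),"hookx",(d@e).round(2),"hooky",(-d[0]*e[1]+d[1]*e[0]).round(2),"Fx",(F@e).round(1),"mean",(F@e).mean().round(2),"Fz",F[:,2].round(1),"tq",s["torque"].round(2))
E
python3 - <<'E'
from st import *
st(3)
p,d=env.grab_frame("side");cv2.imwrite("pics/side5.png",cv2.resize(p[70:200,240:400,::-1],None,fx=5,fy=5,interpolation=cv2.INTER_CUBIC)[:600]);np.save("side5.npy",d)
E
```

```text
t 12.15 pos [ 500.77 -214.63  224.36] hookx 35.24 hooky -0.22 Fx [ 0.1 -0.1  0.3] mean 0.1 Fz [-2.4 -2.5 -1.6] tq [ 0.05 -0.07  0.02]
```

View pics/side5.png

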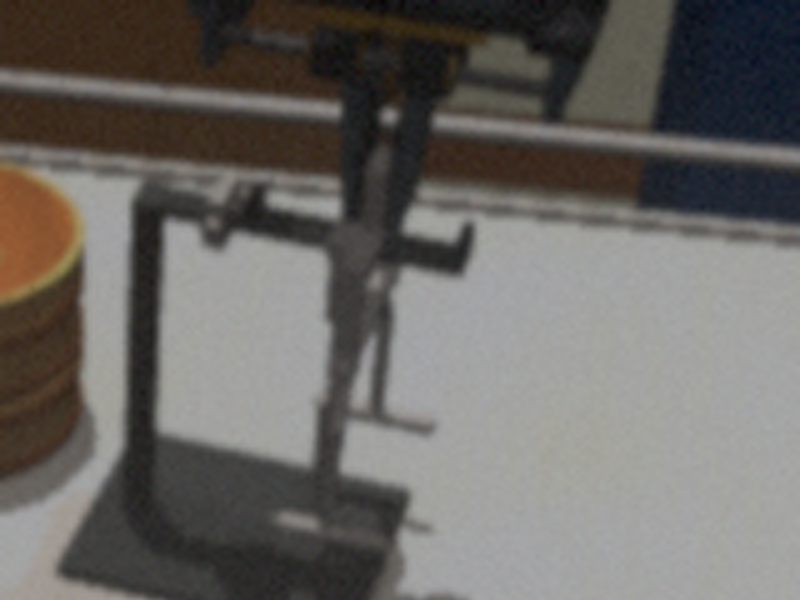

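Call:
{"name": "arm_command", "arguments": {
  "slide": [
    [0,0.1,0],
    [0,0.3,0],
    [0,0.5,0],
    [0,0.7,0],
    [0,0.9,0],
    [0,1.1,0],
    [0,1.3,0],
    [0,1.5,0],
    [0,1.7,0],
    [0,1.9,0],
    [0,2.1,0],
    [0,2.3,0],
    [0,2.5,0],
    [0,2.6,0],
    [0,2.7,0],
    [0,2.7,0],
    [0,2.7,0]
  ],
  "turn": [
    [0,0,0],
    [0,0,0],
    [0,0,0],
    [0,0,0],
    [0,0,0],
    [0,0,0],
    [0,0,0],
    [0,0,0],
    [0,0,0],
    [0,0,0],
    [0,0,0],
    [0,0,0],
    [0,0,0],
    [0,0,0],
    [0,0,0],
    [0,0,0],
    [0,0,0]
  ],
  "grip": [255,255,255,255,255,255,255,255,255,255,255,255,255,255,255,255,255]
}}

```text
time_s: 13.62
ee_pos: [527.6, -218.9, 224.3]
ee_rot: [80.0, 90.0, -19.0]
force: [0.2, -0.4, -1.7]
gripper_width: 11.9
```

```bash
python3 - <<'E'
from st import *
st(4)
p,d=env.grab_frame("side");cv2.imwrite("pics/side6.png",cv2.resize(p[70:200,240:400,::-1],None,fx=5,fy=5,interpolation=cv2.INTER_CUBIC)[:600]);np.save("side6.npy",d)
E
```

```text
t 13.77 pos [ 527.5  -218.85  224.32] hookx 62.3 hooky -0.21 Fx [ 0.3 -0.6 -0.3  1.1] mean 0.11 Fz [-1.7 -2.2 -3.3 -2.4] tq [-0.03 -0.02  0.03]
```

View pics/side6.png

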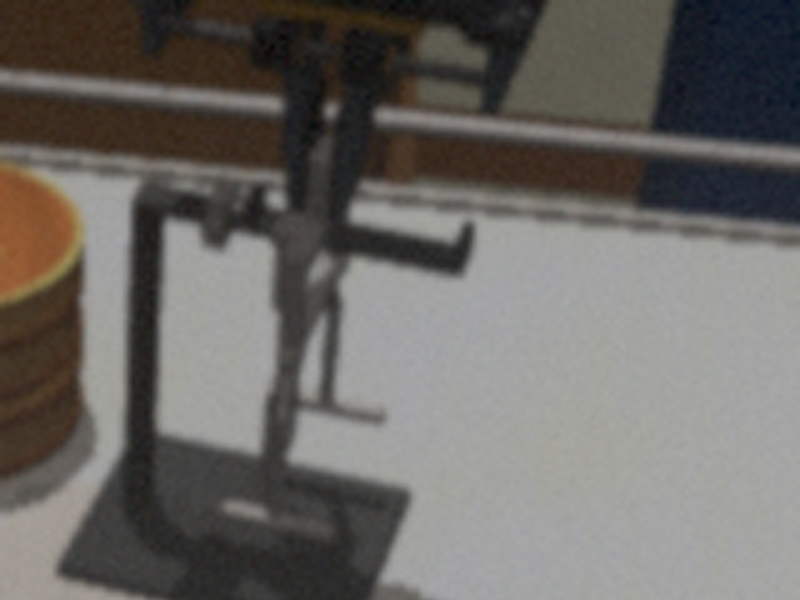

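Call:
{"name": "arm_command", "arguments": {
  "slide": [
    [0,0.1,0],
    [0,0.2,0],
    [0,0.3,0],
    [0,0.4,0],
    [0,0.5,0],
    [0,0.5,0],
    [0,0.5,0]
  ],
  "turn": [
    [0,0,0],
    [0,0,0],
    [0,0,0],
    [0,0,0],
    [0,0,0],
    [0,0,0],
    [0,0,0]
  ],
  "grip": [255,255,255,255,255,255,255]
}}

```text
time_s: 14.4
ee_pos: [532.5, -219.6, 224.2]
ee_rot: [81.1, 90.0, -17.9]
force: [-0.4, -1.1, -1.3]
gripper_width: 11.7
```

```bash
python3 -c "
from st import *
st(4)"
```

```text
t 14.55 pos [ 532.47 -219.61  224.26] hookx 67.32 hooky -0.18 Fx [-0.2 -0.6  0.3  0.2] mean -0.07 Fz [-1.3 -2.3 -2.2 -2. ] tq [-0.06 -0.06  0.05]
```

Call:
{"name": "arm_command", "arguments": {
  "slide": [
    [0,0.1,0],
    [0,0.2,0],
    [0,0.2,0],
    [0,0.2,0]
  ],
  "turn": [
    [0,0,0],
    [0,0,0],
    [0,0,0],
    [0,0,0]
  ],
  "grip": [255,255,255,255]
}}

```text
time_s: 14.88
ee_pos: [534.4, -219.9, 224.3]
ee_rot: [70.9, 90.0, -28.0]
force: [-0.9, -0.1, -2.3]
gripper_width: 11.5
```

```bash
python3 -c "
from st import *
st(4)"
```

```text
t 15.03 pos [ 534.37 -219.93  224.26] hookx 69.25 hooky -0.2 Fx [-0.9  0.1  0.1  0.2] mean -0.12 Fz [-2.3 -2.2 -2.8 -2.6] tq [-0.04 -0.06 -0.01]
```

Call:
{"name": "arm_command", "arguments": {
  "slide": [
    [0,0.1,0],
    [0,0.2,0],
    [0,0.2,0],
    [0,0.2,0]
  ],
  "turn": [
    [0,0,0],
    [0,0,0],
    [0,0,0],
    [0,0,0]
  ],
  "grip": [255,255,255,255]
}}

```text
time_s: 15.37
ee_pos: [536.4, -220.3, 224.2]
ee_rot: [75.8, 90.0, -23.2]
force: [-0.4, 0.1, -3.2]
gripper_width: 11.8
```

```bash
python3 -c "
from st import *
st(4)"
```

```text
t 15.52 pos [ 536.38 -220.27  224.27] hookx 71.29 hooky -0.22 Fx [-0.4  0.6  0.6  0.1] mean 0.21 Fz [-3.2 -2.4 -2.2 -2.5] tq [ 0.04 -0.07  0.03]
```

Call:
{"name": "arm_command", "arguments": {
  "slide": [
    [0,0.1,0],
    [0,0.2,0],
    [0,0.2,0],
    [0,0.2,0]
  ],
  "turn": [
    [0,0,0],
    [0,0,0],
    [0,0,0],
    [0,0,0]
  ],
  "grip": [255,255,255,255]
}}

```text
time_s: 15.85
ee_pos: [538.3, -220.6, 224.3]
ee_rot: [57.1, 90.0, -41.9]
force: [-0.6, 0.0, -1.8]
gripper_width: 11.8
```

```bash
python3 -c "
from st import *
st(4)"
```

```text
t 16.0 pos [ 538.28 -220.56  224.24] hookx 73.22 hooky -0.21 Fx [-0.6 -0.8 -0.9 -0.3] mean -0.62 Fz [-1.8 -1.8 -1.8 -2.6] tq [-0.06 -0.03 -0.04]
```

Perhaps first touch. Smaller steps now.

Call:
{"name": "arm_command", "arguments": {
  "slide": [
    [0,0.05,0],
    [0,0.1,0],
    [0,0.1,0],
    [0,0.1,0]
  ],
  "turn": [
    [0,0,0],
    [0,0,0],
    [0,0,0],
    [0,0,0]
  ],
  "grip": [255,255,255,255]
}}

```text
time_s: 16.33
ee_pos: [539.2, -220.7, 224.3]
ee_rot: [1.2, 90.0, -97.8]
force: [-1.4, -0.2, -1.0]
gripper_width: 11.8
```

```bash
python3 -c "
from st import *
st(4)"
```

```text
t 16.48 pos [ 539.21 -220.67  224.27] hookx 74.15 hooky -0.17 Fx [-1.3 -1.1 -1.  -1. ] mean -1.08 Fz [-1.  -2.5 -2.8 -1.4] tq [-0.01  0.04  0.02]
```

Call:
{"name": "arm_command", "arguments": {
  "slide": [
    [0,0.05,0],
    [0,0.1,0],
    [0,0.1,0],
    [0,0.1,0]
  ],
  "turn": [
    [0,0,0],
    [0,0,0],
    [0,0,0],
    [0,0,0]
  ],
  "grip": [255,255,255,255]
}}

```text
time_s: 16.82
ee_pos: [539.8, -220.8, 224.2]
ee_rot: [-86.2, 89.9, 174.8]
force: [-1.9, -0.1, -1.8]
gripper_width: 11.8
```

```bash
python3 -c "
from st import *
st(4)"
```

```text
t 16.97 pos [ 539.88 -220.79  224.27] hookx 74.83 hooky -0.19 Fx [-1.9 -2.4 -2.2 -2.5] mean -2.24 Fz [-1.8 -1.9 -0.5 -0.4] tq [ 0.01  0.4  -0.02]
```

Call:
{"name": "arm_command", "arguments": {
  "slide": [
    [0,0.05,0],
    [0,0.1,0],
    [0,0.1,0],
    [0,0.1,0]
  ],
  "turn": [
    [0,0,0],
    [0,0,0],
    [0,0,0],
    [0,0,0]
  ],
  "grip": [255,255,255,255]
}}

```text
time_s: 17.3
ee_pos: [540.5, -220.9, 224.2]
ee_rot: [-89.5, 89.9, 171.5]
force: [-4.5, 0.4, 0.1]
gripper_width: 12.1
```

```bash
python3 -c "
from st import *
st(4)"
```

```text
t 17.45 pos [ 540.52 -220.91  224.26] hookx 75.48 hooky -0.2 Fx [-4.5 -5.2 -5.4 -4.2] mean -4.84 Fz [0.1 0.1 0.5 0. ] tq [ 0.07  0.92 -0.  ]
```

Call:
{"name": "arm_command", "arguments": {
  "slide": [
    [0,0.05,0],
    [0,0.1,0],
    [0,0.1,0],
    [0,0.1,0]
  ],
  "turn": [
    [0,0,0],
    [0,0,0],
    [0,0,0],
    [0,0,0]
  ],
  "grip": [255,255,255,255]
}}

```text
time_s: 17.78
ee_pos: [541.1, -221.0, 224.3]
ee_rot: [-89.7, 89.9, 171.3]
force: [-6.6, 0.9, 1.2]
gripper_width: 11.4
```

```bash
python3 -c "
from st import *
st(4)"
```

```text
t 17.93 pos [ 541.06 -220.99  224.25] hookx 76.03 hooky -0.2 Fx [-6.6 -6.2 -6.9 -5.7] mean -6.37 Fz [1.2 1.2 1.4 0.6] tq [0.15 1.16 0.  ]
```

Call:
{"name": "arm_command", "arguments": {
  "slide": [
    [0,0.04,0],
    [0,0.08,0],
    [0,0.08,0],
    [0,0.08,0],
    [0,0.08,0],
    [0,0.08,0],
    [0,0.08,0],
    [0,0.08,0]
  ],
  "turn": [
    [0,0,0],
    [0,0,0],
    [0,0,0],
    [0,0,0],
    [0,0,0],
    [0,0,0],
    [0,0,0],
    [0,0,0]
  ],
  "grip": [255,255,255,255,255,255,255,255]
}}

```text
time_s: 18.6
ee_pos: [541.4, -221.0, 224.3]
ee_rot: [-90.8, 89.8, 170.2]
force: [-7.3, 0.7, 1.6]
gripper_width: 11.6
```

```bash
python3 - <<'E'
from st import *
st(6)
p,d=env.grab_frame("side");cv2.imwrite("pics/side7.png",cv2.resize(p[70:200,240:400,::-1],None,fx=5,fy=5,interpolation=cv2.INTER_CUBIC)[:600]);np.save("side7.npy",d)
p,d=env.grab_frame("top");cv2.imwrite("pics/top7.png",cv2.resize(p[150:250,280:380,::-1],None,fx=6,fy=6,interpolation=cv2.INTER_CUBIC)[:600]);np.save("top7.npy",d)
E
```

```text
t 18.85 pos [ 541.36 -221.01  224.26] hookx 76.32 hooky -0.18 Fx [-7.3 -6.9 -7.3 -8.6 -7.2 -7.3] mean -7.46 Fz [1.6 1.6 1.4 2.  1.7 1.4] tq [ 0.16  1.35 -0.12]
```

View pics/side7.png

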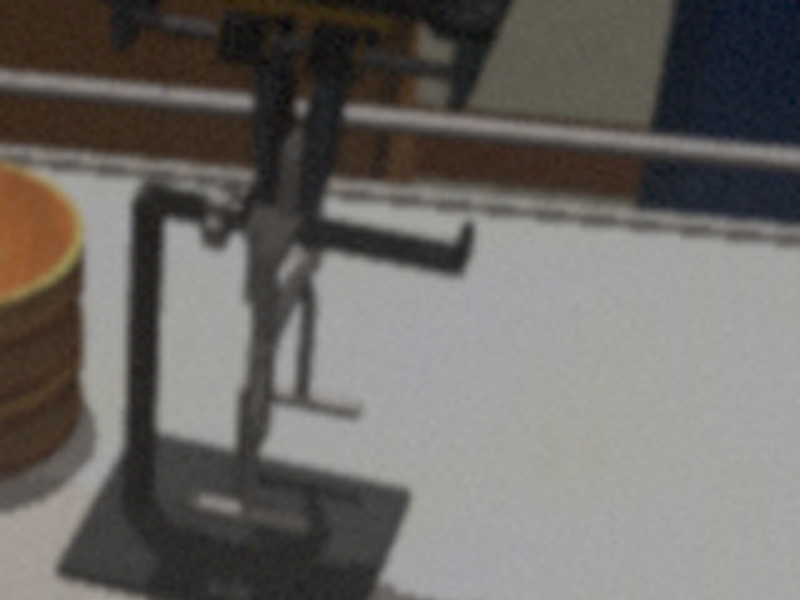

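View pics/top7.png

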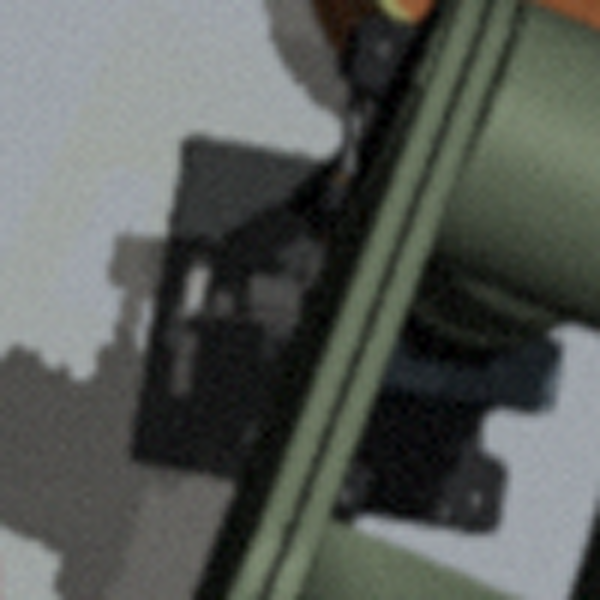

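Call:
{"name": "arm_command", "arguments": {
  "slide": [
    [0,0.04,0],
    [0,0.04,0],
    [0,0.04,0],
    [0,0.04,0],
    [0,0.04,0],
    [0,0.04,0],
    [0,0.04,0],
    [0,0,0],
    [0,-0.1,0],
    [0,-0.2,0],
    [0,-0.3,0],
    [0,-0.4,0],
    [0,-0.5,0],
    [0,-0.6,0],
    [0,-0.6,0],
    [0,-0.6,0]
  ],
  "turn": [
    [0,0,0],
    [0,0,0],
    [0,0,0],
    [0,0,0],
    [0,0,0],
    [0,0,0],
    [0,0,0],
    [0,0,0],
    [0,0,0],
    [0,0,0],
    [0,0,0],
    [0,0,0],
    [0,0,0],
    [0,0,0],
    [0,0,0],
    [0,0,0]
  ],
  "grip": [255,255,255,255,255,255,255,255,255,255,255,255,255,255,255,255]
}}

```text
time_s: 20.28
ee_pos: [537.4, -220.4, 224.3]
ee_rot: [78.4, 89.9, -20.6]
force: [0.2, -0.0, -2.0]
gripper_width: 11.8
```

```bash
python3 - <<'E'
from st import *
st(4)
E
```

```text
t 20.43 pos [ 537.23 -220.38  224.31] hookx 72.15 hooky -0.2 Fx [0.2 0.1 0.  0.4] mean 0.19 Fz [-2.  -2.5 -1.7 -2.4] tq [-0.04 -0.03  0.  ]
```

Call:
{"name": "arm_command", "arguments": {
  "slide": [
    [0.04,0,0],
    [0.07,0,0],
    [0.07,0,0],
    [0.07,0,0]
  ],
  "turn": [
    [0,0,0],
    [0,0,0],
    [0,0,0],
    [0,0,0]
  ],
  "grip": [255,255,255,255],
  "newtons": 10
}}

```text
time_s: 20.77
ee_pos: [537.1, -220.4, 223.6]
ee_rot: [74.3, 90.0, -24.7]
force: [0.7, 0.6, -2.1]
gripper_width: 12.0
```

```bash
python3 - <<'E'
from st import *
st(4)
E
```

```text
t 20.92 pos [ 537.1  -220.36  223.64] hookx 72.02 hooky -0.19 Fx [0.6 0.6 1.  0.4] mean 0.65 Fz [-2.1 -0.7 -1.4 -0.5] tq [-0.03 -0.13 -0.05]
```

Seated, carrying some of its weight on the prong. Open gently in place.

Call:
{"name": "arm_command", "arguments": {
  "slide": [
    [0,0,0],
    [0,0,0],
    [0,0,0],
    [0,0,0],
    [0,0,0],
    [0,0,0]
  ],
  "turn": [
    [0,0,0],
    [0,0,0],
    [0,0,0],
    [0,0,0],
    [0,0,0],
    [0,0,0]
  ],
  "grip": [215,200,180,170,170,170]
}}

```text
time_s: 21.42
ee_pos: [537.1, -220.4, 223.7]
ee_rot: [61.1, 90.0, -37.9]
force: [1.1, -0.3, 0.5]
gripper_width: 30.4
```

```bash
python3 - <<'E'
from st import *
st(3)
p,d=env.grab_frame("side");cv2.imwrite("pics/side8.png",cv2.resize(p[70:200,240:400,::-1],None,fx=5,fy=5,interpolation=cv2.INTER_CUBIC)[:600]);np.save("side8.npy",d)
E
```

```text
t 21.52 pos [ 537.   -220.33  223.58] hookx 71.92 hooky -0.18 Fx [ 1.2 -0.5 -0.2] mean 0.16 Fz [ 0.5  0.1 -0.4] tq [-0.08 -0.09 -0.04]
```

View pics/side8.png

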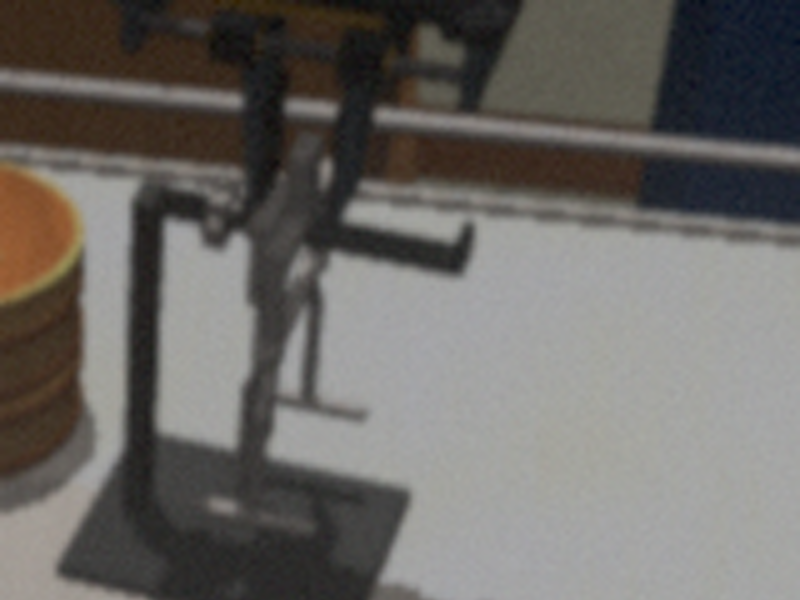

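Released; the plate gripper hangs free. Open a little more and rise.

Call:
{"name": "arm_command", "arguments": {
  "slide": [
    [0,0,0],
    [0,0,0],
    [0,0,0],
    [-0.5,0,0],
    [-1.5,0,0],
    [-3,0,0],
    [-5,0,0],
    [-8,0,0],
    [-12,-4,0],
    [-12,-8,0],
    [-12,-12,0],
    [-12,-16,0],
    [-12,-20,0],
    [-12,-20,0]
  ],
  "turn": [
    [0,0,0],
    [0,0,0],
    [0,0,0],
    [0,0,0],
    [0,0,0],
    [0,0,0],
    [0,0,0],
    [0,0,0],
    [0,0,0],
    [0,0,0],
    [0,0,0],
    [0,0,0],
    [0,0,0],
    [0,0,0]
  ],
  "grip": [150,140,140,140,140,140,140,140,140,140,140,140,140,140]
}}

```text
time_s: 22.73
ee_pos: [333.8, -187.4, 345.3]
ee_rot: [-18.6, 89.9, -117.7]
force: [-0.1, 0.9, 0.3]
gripper_width: 41.2
```

```bash
python3 - <<'E'
from st import *
from fit import *
s=env.state();print(s["time_s"],s["ee_pos"].round(1),s["force"].round(1))
Q=[]
for n in("side","top"):
    p,d=env.grab_frame(n);cl=cloud(n,d)[0];Q.append(cl)
    c=p[70:200,240:400] if n=="side" else p[150:250,280:380]
    cv2.imwrite(f"pics/{n}9.png",cv2.resize(c[:,:,::-1],None,fx=5,fy=5,interpolation=cv2.INTER_CUBIC))
    h=np.array([466.8,-208.7,201.7]);dd=cl-h
    l=np.stack([dd@e,-dd[:,0]*e[1]+dd[:,1]*e[0],dd[:,2]]).T
    m=(l[:,0]>50)&(l[:,0]<80)&(abs(l[:,1])<60)&(l[:,2]>3)&(l[:,2]<50)
    show(n+" clip hookframe",fit(l[m],CLIP,[72,0,0,27]))
    m=(l[:,0]>79.5)&(l[:,0]<100)&(abs(l[:,1])<40)&(abs(l[:,1])>11)&(l[:,2]>-3)&(l[:,2]<14)
    print("turner pts",m.sum()); 
    if m.sum()>8: show(n+" turner",fit(l[m],TUR,[84,0,0,4]))
    for L in ("steamer","teapot","jar","bowl"): print(L,[r["point"].round(0) if hasattr(r["point"],"round") else r["point"] for r in env.search_frame(n,L)[:1]])
E
```

```text
22.7333 [ 333.8 -187.4  345.3] [-0.1  0.9  0.3]
side clip hookframe [72.8 -0.7] yaw 0.71 z 26.8 cost 0.71 194
turner pts 48
side turner [90.5 -0.2] yaw 7.63 z 4.2 cost 0.64 48
steamer [[726.0, -260.1, 105.7]]
teapot [[728.0, 310.8, 79.7]]
jar [[778.0, 52.6, 81.0]]
bowl [[428.2, -43.9, 25.6]]
top clip hookframe [72.7  0.1] yaw -0.25 z 27.0 cost 0.96 224
turner pts 65
top turner [87.1 -0.9] yaw 0.79 z 4.3 cost 0.97 65
steamer [[721.1, -298.5, 123.7]]
teapot [[736.6, 269.4, 86.0]]
jar [[772.7, 25.6, 104.8]]
bowl [[736.3, 270.9, 87.3]]
```

View pics/side9.png

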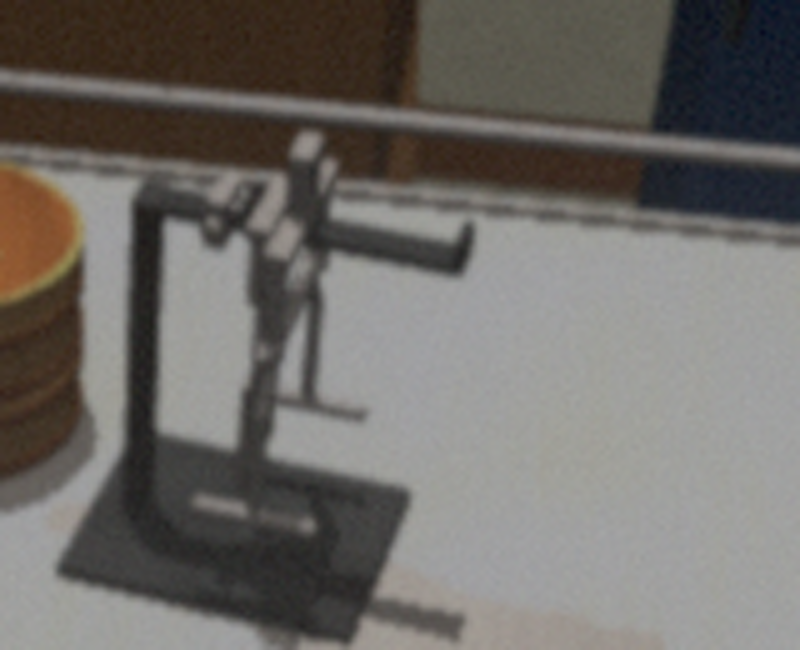

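View pics/top9.png

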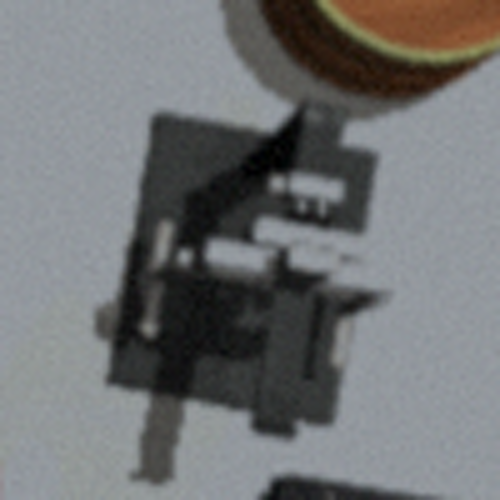

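```bash
python3 -c "
from workcell import env
print(env.job_done(),env.state()['time_s'])"
```

```text
the job is handed in; nothing more can be done
the job is handed in; nothing more can be done
```

The plate gripper now hangs on the prong beside the turner, and I handed the job in at about 23 s of the 61 s allowed. No verdict was reported.

**What I did:**
- I gripped the stud, brought the handle opening in over the lip and lowered the bar into the gap. It touched the prong with about 8 N.
- I then slid the turner back with the bar about 0.7 mm clear of the prong. The buffer began to push back when the plate gripper was about 73 mm from the lip.
- I raised the push in small steps. It held about 7.5 N at the wrist for over half a second, and the last small push, for about another half second, probably took it near 8 N. After that I eased off to zero and set the bar down. Opening the fingers and lifting away disturbed nothing that I could see.

**Last checks, in the hook's frame:**

| | Along the prong from the lip | Height above the prong | Off centre |
|---|---|---|---|
| Plate gripper (grip point) | 72.7 mm | 27 mm | under 1 mm |
| Turner (bar centre) | 87 mm (top camera), 90.5 mm (side camera) | 4 mm | under 1 mm |

The bars' centres are about 14–18 mm apart, against a limit of 24 mm. Both look level in the pictures.

**What disagreed or is uncertain:**
- **Turner:** the two cameras differ by about 3 mm along the prong. The side camera also gives it a twist of about 8°, but from few, partly hidden points.
- **Pressing force:** the contact force between plate gripper and turner was not measured directly. Near the peak the bar also bore lightly on the prong, so that force may have been about 1 N below the wrist reading.
- **Crockery:** the side camera finds all four bystanders within about 5 mm of where they started. The top camera confirms the steamer and teapot. It reported the teapot as the bowl, and it had no starting reading for the jar.

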